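# Move the battery pack from the charger to the meter

### The arm

A 6-joint arm with a two-finger parallel gripper is mounted at the origin on the work surface. World frame = base frame: x ahead of the robot, y to its left, z up, the work surface at z = 0. Lengths are in m, angles in degrees, forces in N, time in s.
With the tool pointing down it reaches from about 0.35 to 0.85 m from the base axis. Payload 8.1 kg.
Tool frame: the origin (TCP) lies between the finger pads; the fingertips stand 19 mm ahead of it and the grasp point (between the pads) is the TCP; z points along the fingers, y is the direction in which the jaws open and shut (so a half turn about z gives the same grasp; the last joint's range is limited). The gripper opens to 85 mm and grips with 20 to 120 N. Pads are 22 mm wide; open, the fingers measure 114 mm over their backs; the gripper's body (76 mm by 85 mm) begins 54 mm behind the grasp point. The pads swing forward as they close: fully open they stand 13 mm farther back than shut.
Start: joints at [-69.236, 7.471, 85.268, -0, 87.261, -4.893], TCP at [0.26, -0.541, 0.25] pointing down, gripper open.
Joint ranges: [-169.43, 169.43], [-51.17, 129.36], [1.28, 143.12], [-76.62, 256.62], [0, 156.53], [-152.29, 152.29]. Speed limits (degrees/s): [136.94, 136.94, 159.86, 180, 180, 180].

### API

Orientations are given as a 3x3 rotation matrix whose columns are the frame's x, y, z axes.
In Python, from workcell import robot, imaging, ticket gives the robot as it stands.
- The arm moves only by the tool drive_tool, never from a script. Its argument "moves" is a list of rows, each an object of numbers: "jaw": the gripper command: -1 is shut, 1 is fully open, values between are in proportion; "tx", "ty", "tz": the shift along the world's x, y, z each as a share of 0.08 m, from -1 to 1; "wx", "wy", "wz": the turn, a rotation vector about the world's x, y, z each as a share of pi rad, from -1 to 1. A call has 1 to 5 rows; each row is the pose to reach, as a shift and turn from the pose measured when the call began, turning the shorter way round; what a row does not reach only later rows make up. A row lasts 1/12 s, in which the tool goes at most 41.7 mm and 7.16 degrees, less where a joint would pass 70% of its speed; a pose out of reach is approached as far as the arm can. A call with a number of a shift or a turn outside -1 to 1 is refused whole. A call with a gripper value outside its range is refused whole. The fingers move at their own pace and stop on an object; the grip force is fixed at half the most. Time passes only in rows, so rows that repeat a pose let the fingers close. It gives the time, the measured TCP pose, the force and the opening at its end, in the units of the state.
- robot.observe(): the state, without advancing time (a new reading comes with each control period).
- imaging.snapshot(name): name is "scene" or "top"; returns the picture (420x560x3 uint8, red, green, blue); there is no depth.
- imaging.camera_params(name): a dict with "mtx" (3x3 intrinsics, pixels), "extrinsics" (4x4, takes a point from camera to world coordinates). Camera axes: x right, y down, z forward; pixel columns grow to the right and rows downward; lengths in m; the calibration is good to about 2 mm. A picture is of the moment at which its call begins. camera_params takes no time and is no camera call.
- ticket.finish_job(): hands the job in, once; it reports no verdict.
The state is a dict: "time": time; "joint_positions": joint angles; "qvel": joint speeds; "effort": joint torques, N m; "tcp_pos": TCP position; "ee_rot": TCP orientation; "contact_force": force on the tool from outside, world axes, zero at the start; "torque": the same for the moment, N m; "gripper_width": finger opening in m.
Only numpy, scipy, OpenCV 4.12 (cv2) and the standard library are available. Lean on these libraries where they do the work, as an engineer would, in place of code of your own. Each camera call takes 0.05 s, during which the arm holds its last target.

### The job

Press the charger's catch so the battery pack springs free, take the pack off the charger's rail, and slide it home along the rail of the meter with the display until that catch clicks up behind it. Work gently, a light push is enough: do not jam the pack against the stop or drag it out against a catch, and leave the other things on the bench where they are.

Things in the scene. Friction and masses are not known exactly. Their poses are not given: they have to be found in the camera images.
- pack: Black battery pack, about 220 g: block 80 long (x), 40 wide (y), 60 high (z) mm. On the leading 30 mm of its foot (x +10 to +40) two ears 10 mm high widen it to 60 mm. Origin: centre of the underside; +x is the end that enters the rails first, z up. Grip it across its width, on its upper 40 mm. It starts locked in the charger's rail, its x along the charger's x, its origin at charger x = +8 mm.
- charger: Grey charging cradle fixed to the bench, 235 x 145 mm, with an aluminium rail on top. Origin at bench level under the rail's middle line; +x along the rail towards home (away from the open mouth), +y to the catch side, z up. Rail floor 30 mm above the origin. A head at x = +69 to +115 mm stands 45 mm above the rail floor. The rail reaches from x = -120 to +56 mm.
- charger_landing (a point): Middle of the charger's landing, on the rail floor (charger x = -70 mm; charger axes). The landing, x -120 to -35, has kerbs 8 mm high and 70 mm apart, narrowing to 64 mm at x = -10. From x = -10 on the ears run under two lips (tops 16.5 mm over the rail floor, 45 mm apart, flared over the 15 mm before). The pack lifts off only when its origin is at x below -62 mm.
- charger_pad (a point): Middle of the top of the charger catch's thumb pad: black, ribbed, 24 x 24 mm, beside the head end of the rail on its +y side, 54 mm from the middle line, 22 mm above the rail floor, at charger x = +42 mm. Press straight down 7.5 mm (full travel; 6.5 mm frees the pack) for half a second: spring 3 to 5 N plus up to 2 N of rubbing. Axes are the charger's.
- charger_catch (a joint): Charger catch, m pressed down: 0 = up (sprung), 0.0075 = fully down. Once it is down a spring plunger pushes the pack back 14 to 18 mm (origin to charger x = -6 to -10 mm); the ears then lie on the catch nose and keep it down until the pack is drawn back on to the landing (little force).
- instrument: White meter with a display, fixed to bench. Rail and frame as the charger's (origin at bench level under the rail's middle line, +x towards home, +y to the catch side), but the rail floor is 45 mm above the origin and the head 50 mm above that. End stop, plunger and catch sit on a block set anywhere within 6 mm either way along x, not measured: locked, the pack's origin is at x = +2 to +14 mm.
- instrument_landing (a point): Middle of the meter's landing, on the rail floor (meter x = -70 mm; meter axes). Set the pack here, +x end towards home, origin at x -75 to -62, then slide it along +x. It meets the catch ramp (a bump of 3 to 5 N) about 47 mm before home, a spring plunger (3 to 5 N) 14 mm before home, the click, and 2 mm later a rigid stop. Pushing until 10 to 12 N is felt is home; it settles back on the catch.
- instrument_catch (a joint): Meter catch, m pressed down: 0 = up, 0.0075 = fully down. Its thumb pad is like the charger's. It is down while the ears lie on its nose, and up before the ears reach it and again once they are locked.
- bottle: Bystander: amber glass bottle with black cap, 60 mm across, 140 mm high, standing; origin at the centre of its underside. Leave it.
- screwdriver: Bystander: screwdriver lying between the two rails; origin at the underside of its middle. Leave it.
- beaker: Bystander: glass beaker, 70 mm across, 90 mm high, standing; origin at the centre of its underside. Leave it.

How it is judged (in metres and radians):
On the way, in this order (a step that is already met when the one before it is completed fails the run):
1. the charger's catch is pressed down (value of joint charger_catch above 0.005 m), for 0.1 s.
2. the pack is clear of the charger (horizontal distance between pack and charger above 0.16 m), for 0.1 s.
At the end, for the whole second after the job is handed in: The pack lies still in the meter's rail, upright (within 0.08 rad), on the middle line within 4 mm and down on the rail floor, its origin 0 to 18 mm along the meter's x, and the meter's catch is up (pressed less than 2 mm), so that the pack is locked (x of pack in the frame of instrument between 0 and 0.018 m and y of pack in the frame of instrument between -0.004 and 0.004 m and z of pack in the frame of instrument between 0.042 and 0.049 m and angle between pack's own z axis and vertical below 0.08 rad and value of joint instrument_catch below 0.002 m and linear speed of pack below 0.01 m/s); the robot touches nothing.
It fails at once if the pack is forced against the charger's rail or catch: more than 55 N in all contacts added up (contact force between pack and charger above 55 N).
It fails at once if the pack is forced against the meter's rail, catch or stop: more than 55 N in all contacts added up (contact force between pack and instrument above 55 N).
It fails at once if a bystander is moved by more than 20 mm (distance of any of bottle, screwdriver, beaker from where it was at the start of the episode above 0.02 m).
It also fails if it takes over 64 s, if anything falls off the work surface, if the arm or the gripper's body presses on something with over 40 N, if the wrist force passes 120 N, or if a joint passes its speed limit or range.

## Working session

There is one attempt and no reset: what is moved stays moved. The work goes in short steps, Python scripts to look and compute and a tool call to move; the robot and the scene stay as the last step left them, time stands still between calls to the robot, and variables do not carry over. Pictures are saved under pics/ and viewed, and the job is handed in when it is done.

Besides the shell and the picture viewer there is one more tool, called after ">>>" as name(argument=value, ...), one argument or row to a line, values as JSON. drive_tool: Moves the arm, as the interface text tells. Shift numbers are shares of 0.08 m and turn numbers shares of pi rad, none past 1 either way. Its arguments: {"type":"object","properties":{"moves":{"type":"array","items":{"type":"object","properties":{"jaw":{"type":"number"},"tx":{"type":"number","minimum":-1,"maximum":1},"ty":{"type":"number","minimum":-1,"maximum":1},"tz":{"type":"number","minimum":-1,"maximum":1},"wx":{"type":"number","minimum":-1,"maximum":1},"wy":{"type":"number","minimum":-1,"maximum":1},"wz":{"type":"number","minimum":-1,"maximum":1}}}}},"required":["moves"]}

```bash
mkdir -p pics; ls; python3 - <<'E'
from workcell import robot, imaging, ticket
import cv2
for n in("scene","top"):
    im=imaging.snapshot(n); cv2.imwrite(f"pics/{n}0.png",im[:,:,::-1])
    p=imaging.camera_params(n); print(n,p["mtx"],p["extrinsics"])
print(robot.observe())
E
```

```text
pics
scene [[446.61936073   0.         278.61151146]
 [  0.         446.61936073 206.3178315 ]
 [  0.           0.           1.        ]] [[-0.35727882  0.64711421 -0.67349465  1.17988285]
 [ 0.93381833  0.26162512 -0.24399924  0.22636485]
 [ 0.01830774 -0.71609741 -0.69776023  0.65051207]
 [ 0.          0.          0.          1.        ]]
top [[381.89838862   0.         277.91487294]
 [  0.         381.89838862 210.17800585]
 [  0.           0.           1.        ]] [[-0.01884668 -0.98737816  0.15725509  0.48795005]
 [-0.99980417  0.01766241 -0.00892505  0.00403169]
 [ 0.0060349  -0.1573925  -0.98751769  0.86548334]
 [ 0.          0.          0.          1.        ]]
{'time': 0.1, 'joint_positions': array([-6.92366150e+01,  7.51150147e+00,  8.53230530e+01, -1.34194025e-03,
        8.72621619e+01, -4.89263667e+00]), 'qvel': array([-0.05286094, -0.05512974, -0.20607044, -0.05336992,  0.05489544,
        0.14364511]), 'effort': array([ 8.65097809e-04, -5.70952606e+01, -5.01940048e+01, -2.12217851e-04,
        8.29656143e-03, -9.10482731e-05]), 'tcp_pos': array([ 0.2596311 , -0.54039958,  0.24934167]), 'ee_rot': array([[ 9.01409163e-01,  4.32967824e-01, -6.20294024e-04],
       [ 4.32968252e-01, -9.01407803e-01,  1.57009306e-03],
       [ 1.20661902e-04, -1.68386389e-03, -9.99998575e-01]]), 'contact_force': array([-0.3383834 ,  0.36270639, -0.05715143]), 'torque': array([ 0.00427047, -0.02435495,  0.03511133]), 'gripper_width': 0.08514739721045438}
```

View pics/scene0.png

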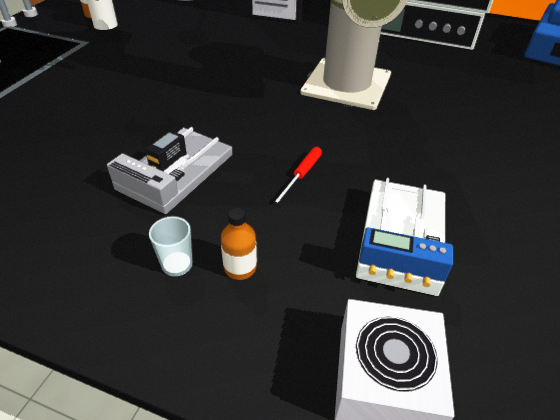

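View pics/top0.png

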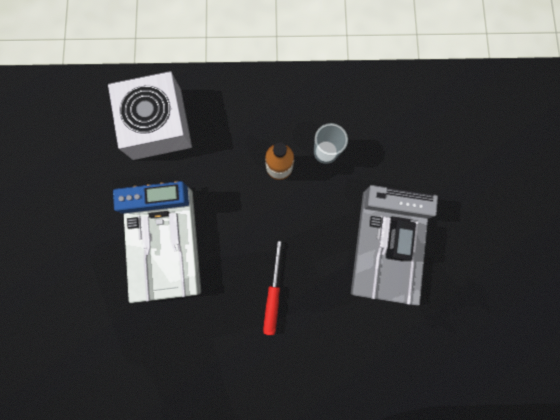

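The scene view shows the charger at left (px ~170,165), the meter at right (~405,235), and the bottle, beaker and screwdriver between them. In the top view the charger is at ~(397,245), the meter at ~(160,245), and both heads point up (+x world). I'll zoom in on each.

```bash
python3 - <<'E'
import cv2
im=cv2.imread("pics/top0.png")
c=im[175:315,340:450]; cv2.imwrite("pics/c_ch.png",cv2.resize(c,None,fx=4.2,fy=4.2,interpolation=cv2.INTER_CUBIC))
c=im[175:315,105:215]; cv2.imwrite("pics/c_in.png",cv2.resize(c,None,fx=4.2,fy=4.2,interpolation=cv2.INTER_CUBIC))
im=cv2.imread("pics/scene0.png")
c=im[115:215,95:245]; cv2.imwrite("pics/s_ch.png",cv2.resize(c,None,fx=5,fy=5,interpolation=cv2.INTER_CUBIC))
E
```

```text
(no output)
```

View pics/c_ch.png

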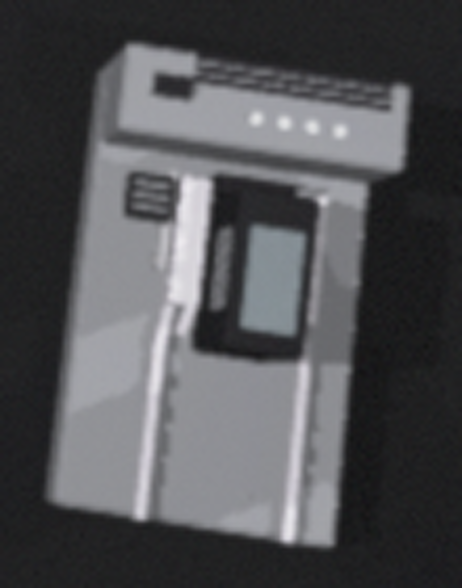

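View pics/c_in.png

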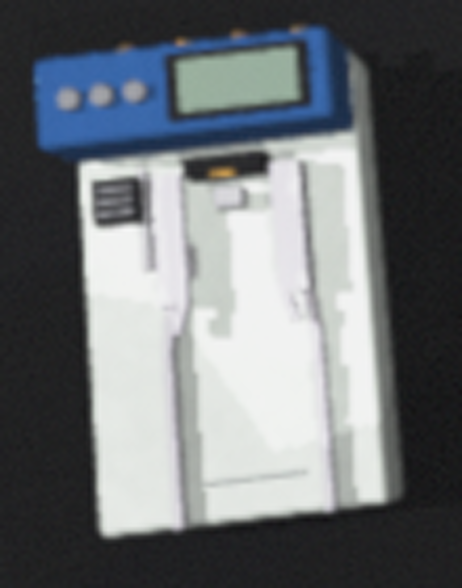

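View pics/s_ch.png

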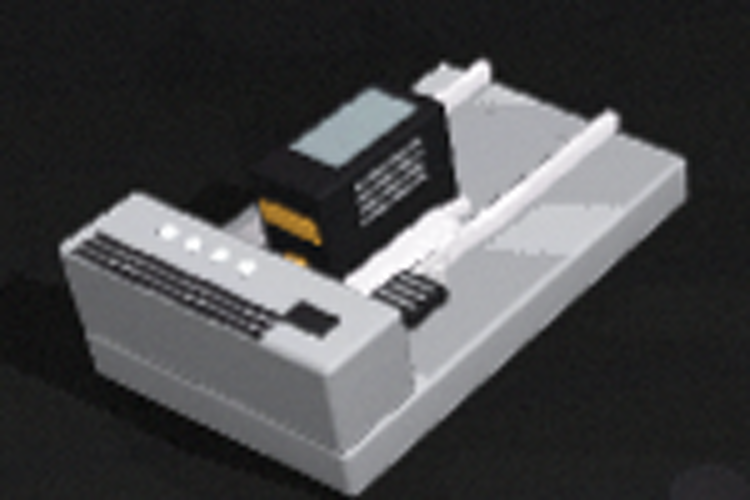

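```bash
cat > h.py <<'E'
import numpy as np, cv2
from workcell import robot, imaging, ticket
def ray(name,u,v,z):
    p=imaging.camera_params(name);M=np.array(p["mtx"]);E=np.array(p["extrinsics"])
    d=E[:3,:3]@np.linalg.solve(M,[u,v,1.]);c=E[:3,3]
    return c+d*(z-c[2])/d[2]
def proj(name,P):
    p=imaging.camera_params(name);M=np.array(p["mtx"]);E=np.array(p["extrinsics"])
    q=M@(E[:3,:3].T@(np.asarray(P,float)-E[:3,3]));return q[:2]/q[2]
def fit(L,W): # planar rigid fit
    L=np.array(L)[:,:2];W=np.array(W)[:,:2];l=L.mean(0);w=W.mean(0)
    A=L-l;B=W-w
    th=np.arctan2((A[:,0]*B[:,1]-A[:,1]*B[:,0]).sum(),(A*B).sum())
    R=np.array([[np.cos(th),-np.sin(th)],[np.sin(th),np.cos(th)]]);t=w-R@l
    return np.degrees(th),t,(L@R.T+t-W)*1000
E
python3 - <<'E'
from h import *
f=lambda x,y,o:(x/4.2+o-.38,y/4.2+175-.38)
def do(pts,o):
    L=[];W=[]
    for (x,y),l in pts:
        w=ray("top",*f(x,y,o),l[2]); L.append(l);W.append(w);print(l,w.round(4))
    th,t,r=fit(L,W);print(th,t,r.round(1))
print("charger")
do([((47,502),(-.12,.0725,.03)),((336,546),(-.12,-.0725,.03)),((151,195),(.042,.054,.052)),
 ((143,519),(-.12,.0375,.038)),((290,542),(-.12,-.0375,.038))],340)
print("meter")
do([((102,536),(-.12,.0725,.045)),((388,502),(-.12,-.0725,.045)),((183,528),(-.12,.035,.053)),((333,510),(-.12,-.035,.053)),((118,200),(.042,.054,.067))],105)
E
```

```text
charger
(-0.12, 0.0725, 0.03) [ 0.436  -0.1563  0.03  ]
(-0.12, -0.0725, 0.03) [ 0.4113 -0.3023  0.03  ]
(0.042, 0.054, 0.052) [ 0.5901 -0.2129  0.052 ]
(-0.12, 0.0375, 0.038) [ 0.4272 -0.2028  0.038 ]
(-0.12, -0.0375, 0.038) [ 0.4145 -0.2763  0.038 ]
-10.5732184111081 [ 0.53996223 -0.2568028 ] [[-0.7 -7.3]
 [-2.6 -3.7]
 [ 1.1  1.4]
 [ 1.7  4.9]
 [ 0.6  4.7]]
meter
(-0.12, 0.0725, 0.045) [0.4293 0.3117 0.045 ]
(-0.12, -0.0725, 0.045) [0.4432 0.1698 0.045 ]
(-0.12, 0.035, 0.053) [0.433 0.269 0.053]
(-0.12, -0.035, 0.053) [0.4403 0.1953 0.053 ]
(0.042, 0.054, 0.067) [0.5949 0.3024 0.067 ]
4.671076064443072 [0.55632737 0.24602863] [[ 1.5 -3.2]
 [-0.6 -5.8]
 [ 0.9  2.1]
 [-0.7  6.1]
 [-1.1  0.8]]
```

```bash
python3 - <<'E'
import cv2
g=cv2.cvtColor(cv2.imread("pics/top0.png"),cv2.COLOR_BGR2GRAY)
for r in (265,275,285,293): print(r,"L",list(g[r,368:390]),"R",list(g[r,404:424]))
for r in (215,221,227,235): print(r,"lips L",list(g[r,374:396]),"R",list(g[r,408:424]))
print("meter")
for r in (225,240,265,275,285,293): print(r,"L",list(g[r,134:156]),"R",list(g[r,170:196]))
for r in (296,298,299,300,301): print(r,list(g[r,140:158]))
E
python3 - <<'E'
import cv2
im=cv2.imread("pics/scene0.png")
c=im[170:300,345:465]; cv2.imwrite("pics/s_in.png",cv2.resize(c,None,fx=4.6,fy=4.6,interpolation=cv2.INTER_CUBIC))
E
```

```text
265 L [np.uint8(163), np.uint8(161), np.uint8(164), np.uint8(163), np.uint8(158), np.uint8(150), np.uint8(150), np.uint8(177), np.uint8(215), np.uint8(221), np.uint8(177), np.uint8(120), np.uint8(108), np.uint8(112), np.uint8(131), np.uint8(144), np.uint8(145), np.uint8(146), np.uint8(145), np.uint8(145), np.uint8(145), np.uint8(144)] R [np.uint8(142), np.uint8(141), np.uint8(143), np.uint8(142), np.uint8(141), np.uint8(145), np.uint8(156), np.uint8(190), np.uint8(202), np.uint8(167), np.uint8(120), np.uint8(109), np.uint8(129), np.uint8(141), np.uint8(143), np.uint8(142), np.uint8(142), np.uint8(142), np.uint8(112), np.uint8(64)]
275 L [np.uint8(147), np.uint8(146), np.uint8(146), np.uint8(145), np.uint8(145), np.uint8(148), np.uint8(172), np.uint8(199), np.uint8(195), np.uint8(151), np.uint8(113), np.uint8(116), np.uint8(124), np.uint8(135), np.uint8(144), np.uint8(145), np.uint8(145), np.uint8(145), np.uint8(145), np.uint8(145), np.uint8(145), np.uint8(143)] R [np.uint8(143), np.uint8(144), np.uint8(142), np.uint8(143), np.uint8(144), np.uint8(157), np.uint8(190), np.uint8(204), n
[... 8768 characters left out ...]
8(217), np.uint8(213), np.uint8(169), np.uint8(126), np.uint8(131), np.uint8(138), np.uint8(135), np.uint8(135), np.uint8(147), np.uint8(159), np.uint8(155), np.uint8(134)]
300 [np.uint8(210), np.uint8(201), np.uint8(190), np.uint8(182), np.uint8(177), np.uint8(178), np.uint8(185), np.uint8(183), np.uint8(144), np.uint8(101), np.uint8(91), np.uint8(80), np.uint8(69), np.uint8(66), np.uint8(65), np.uint8(64), np.uint8(62), np.uint8(52)]
301 [np.uint8(155), np.uint8(133), np.uint8(113), np.uint8(96), np.uint8(83), np.uint8(81), np.uint8(100), np.uint8(97), np.uint8(72), np.uint8(46), np.uint8(40), np.uint8(35), np.uint8(33), np.uint8(33), np.uint8(29), np.uint8(30), np.uint8(27), np.uint8(29)]
```

View pics/s_in.png

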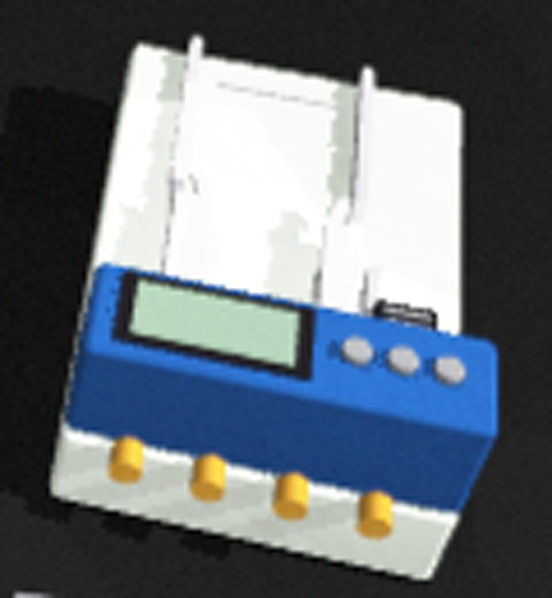

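The zoomed views show the charger pad at crop ~(151,195) and the meter pad at ~(118,200), with aluminium kerbs and lips on both. I'll extract the lip and kerb edges by colour and fit the middle lines.

```bash
python3 - <<'E'
import cv2,numpy as np
im=cv2.imread("pics/top0.png").astype(int)
d=im[:,:,0]-im[:,:,1]
for r in (222,228,234,265,280,293): print(r,"B-G", d[r,140:186].tolist())
print('charger')
for r in (222,228,234,270,285): print(r,"B-G", d[r,368:424].tolist())
E
```

```text
222 B-G [3, 4, 3, 4, 5, 5, 5, 6, 4, -4, -7, -7, -6, -6, -6, -4, 3, 4, 4, 3, 3, 5, 4, -2, -5, -6, -6, -6, -5, 2, 5, 5, 5, 5, 5, 4, 6, 2, -4, -6, -5, -5, -7, -7, -7, -6]
228 B-G [3, 4, 2, 4, 5, 5, 5, 5, 7, -3, -6, -7, -7, -6, -6, -6, -6, -7, -5, -1, 0, 0, 0, 0, 0, 0, 0, 1, -1, -1, 2, 5, 6, 5, 4, 6, 6, 5, -1, -6, -7, -6, -6, -7, -5, -6]
234 B-G [4, 3, 3, 2, 4, 4, 4, 5, 7, 5, 2, -3, -5, -6, -7, -6, -7, -6, -5, -5, -1, 0, -1, 0, 0, 0, 0, 0, -1, -2, 0, 4, 5, 5, 5, 5, 5, 7, 4, -3, -7, -7, -6, -7, -6, -6]
265 B-G [-4, -4, -4, -1, 3, 7, 5, 0, -4, -5, -6, -5, -5, -4, -4, -4, -4, -4, -3, -2, -3, -3, -3, -2, -2, -2, -2, -2, -3, -2, -2, -2, -2, -3, -2, -2, -3, -2, -3, -1, 3, 5, 5, -4, -6, -6]
280 B-G [-5, -4, -4, -4, -1, 3, 8, 7, -2, -5, -5, -5, -5, -4, -4, -4, -4, -4, -4, -5, -4, -4, -5, -4, -4, -4, -4, -5, -3, -1, -2, -2, -2, -2, -3, -3, -2, -3, -3, -3, -2, 2, 5, 7, -2, -6]
293 B-G [-4, -4, -4, -5, -4, -1, 3, 8, 5, -3, -5, -5, -6, -7, -5, -4, -4, -4, -4, -4, -5, -4, -4, -5, -5, -4, -4, -4, -4, -4, -4, -4, -4, -4, -4, -4, -4, -4, -4, -4, -4, -2, 1, 4, 5, -1]
charger
222 B-G [4, 3, 3, 3, 2, 3, 2,
[... 156 characters left out ...]
[4, 4, 4, 4, 4, 5, 4, 4, 4, 3, 4, 4, 5, 5, 7, 5, 5, 5, 6, 6, 8, 5, 3, 3, 1, 2, 1, 2, 3, 3, 1, 5, 4, 3, 3, 2, 2, 2, 2, 2, 3, 4, 3, 4, 3, 3, 3, 3, 5, 4, 3, 3, 3, 3, 3, 4]
234 B-G [4, 4, 5, 4, 4, 6, 4, 4, 4, 4, 4, 5, 5, 8, 5, 5, 5, 5, 5, 5, 7, 2, 2, 2, 5, 3, 3, 2, 2, 3, 3, 4, 6, 6, 5, 7, 6, 6, 6, 6, 5, 7, 6, 6, 4, 3, 3, 5, 5, 4, 4, 4, 5, 4, 4, 4]
270 B-G [5, 4, 5, 4, 5, 5, 5, 8, 9, 7, 6, 3, 4, 5, 5, 5, 4, 5, 4, 4, 4, 5, 6, 5, 5, 5, 6, 6, 5, 5, 7, 7, 7, 6, 6, 6, 5, 5, 5, 4, 4, 5, 6, 8, 7, 6, 4, 3, 4, 4, 4, 5, 5, 4, 3, 1]
285 B-G [5, 3, 4, 6, 6, 8, 8, 9, 5, 3, 4, 4, 5, 4, 4, 5, 5, 6, 5, 5, 5, 6, 6, 5, 6, 5, 4, 6, 5, 6, 6, 6, 7, 6, 4, 4, 4, 5, 4, 5, 6, 7, 9, 6, 4, 4, 3, 4, 3, 5, 4, 4, 4, 3, 2, -1]
```

```bash
python3 - <<'E'
from h import *
def line(pts,z):
    P=np.array([ray("top",u,v,z)[:2] for u,v in pts]); return P
from scipy.optimize import least_squares
def solve(lines,pts,x0):
    def res(q,full=False):
        th,tx,ty=q;c,s=np.cos(th),np.sin(th);out=[]
        for P,y in lines:
            d=P-[tx,ty]; out+=list((-s*d[:,0]+c*d[:,1]-y))
        for P,l in pts:
            d=P[:2]-[tx,ty]; out+=[c*d[0]+s*d[1]-l]
        return np.array(out)
    r=least_squares(res,x0); print("yaw",np.degrees(r.x[0]),"t",r.x[1:],"res mm",(res(r.x)*1000).round(1)); return r.x
f=lambda x,y,o:(x/4.2+o-.38,y/4.2+175-.38)
print("charger")
lin=[(line([(390.0,221),(389.35,227),(388.4,235)],.0465),.0225),(line([(378.2,265),(376.9,275),(375.8,285),(374.9,293)],.038),.035),
(line([(410.5,265),(409.5,275),(408.5,285),(407.65,293)],.030),-.035),(ray("top",*f(151,195,340),.052)[None,:2],.054)]
pts=[(ray("top",*f(151,195,340),.052),.042),(ray("top",*f(143,519,340),.038),-.12),(ray("top",*f(290,542,340),.038),-.12)]
solve(lin,pts,[-.15,.54,-.255])
for w in (.004,.005):
  print("meter")
  lin=[(line([(147.6,222),(147.6,225),(147.8,228)],.0615),.0225),(line([(168.8,222),(169.8,228)],.0615),-.0225),
  (line([(145.6,265),(146.3,275),(146.7,285),(147.4,293)],.053),.035),
  (line([(181.8+.2,265),(182.7,275),(183.3,285),(183.8,293)],.053),-.035-w),(ray("top",*f(118,200,105),.067)[None,:2],.054)]
  pts=[(ray("top",*f(183,528,105),.053),-.12),(ray("top",*f(333,510,105),.053),-.12)]
  q=solve(lin,pts,[.08,.556,.246])
  d=ray("top",*f(118,200,105),.067)[:2]-q[1:];print("pad x",np.cos(q[0])*d[0]+np.sin(q[0])*d[1])
E
```

```text
charger
yaw -9.633012701776698 t [ 0.53926796 -0.25972885] res mm [-0.1 -0.   0.2  0.4  0.8  0.9  1.  -1.2 -1.  -0.9 -0.7  0.7  0.2  0.
 -0.2]
meter
yaw 5.743823020356576 t [0.55583058 0.24617344] res mm [ 0.3  0.7  0.7  0.8 -0.3  0.6  0.5  1.   0.7 -1.2 -1.  -0.6 -0.3 -1.9
  0.1 -0.1]
pad x 0.04449993222413527
meter
yaw 5.511359321136936 t [0.55582447 0.24633206] res mm [ 0.3  0.7  0.7  0.8 -0.4  0.3  0.1  0.5  0.1 -0.6 -0.5 -0.2  0.1 -1.9
 -0.1  0.1]
pad x 0.04427915313841296
```

The charger frame comes out at (0.539, -0.260) with yaw -9.6°, and the meter frame at (0.556, 0.246) with yaw +5.6°. Residuals are about 1 mm and the checks against the known sizes agree. I'll move above the charger pad with the jaws shut.

>>> drive_tool(
  moves=[
    {"tx":0.25,"ty":0.25,"wz":-0.039,"jaw":-1},
    {"tx":0.5,"ty":0.5,"wz":-0.078,"jaw":-1},
    {"tx":0.75,"ty":0.75,"wz":-0.117,"jaw":-1},
    {"tx":1,"ty":1,"wz":-0.156,"jaw":-1},
    {"tx":1,"ty":1,"wz":-0.196,"jaw":-1},
  ],
)

```text
$.moves[0]: bad value
```

>>> drive_tool(
  moves=[
    {"tx":0.4,"ty":0.4,"jaw":-1},
    {"tx":0.7,"ty":0.7,"jaw":-1},
    {"tx":1,"ty":1,"jaw":-1},
  ],
)

```text
$.moves[0]: bad value
```

>>> drive_tool(
  moves=[
    {"tx":0.4,"ty":0.4,"jaw":-1},
    {"tx":0.7,"ty":0.7,"jaw":-1},
    {"tx":1,"ty":1,"jaw":-1},
  ],
)

```text
$.moves[0]: bad value
```

>>> drive_tool(
  moves=[
    {"tx":0.25,"ty":0.25,"tz":0,"wx":0,"wy":0,"wz":-0.039,"jaw":-1},
    {"tx":0.5,"ty":0.5,"tz":0,"wx":0,"wy":0,"wz":-0.078,"jaw":-1},
    {"tx":0.75,"ty":0.75,"tz":0,"wx":0,"wy":0,"wz":-0.117,"jaw":-1},
    {"tx":1,"ty":1,"tz":0,"wx":0,"wy":0,"wz":-0.156,"jaw":-1},
    {"tx":1,"ty":1,"tz":0,"wx":0,"wy":0,"wz":-0.196,"jaw":-1},
  ],
)

```text
time: 0.52
tcp_pos: [0.3427, -0.4569, 0.2488]
ee_rot: [[0.986, -0.169, 0.001], [-0.169, -0.986, 0.004], [0.001, -0.004, -1.0]]
contact_force: [-0.9, 0.9, 0.3]
gripper_width: 0.026
```

>>> drive_tool(
  moves=[
    {"tx":0.5,"ty":0.5,"tz":0,"wx":0,"wy":0,"wz":0,"jaw":-1},
    {"tx":1,"ty":1,"tz":0,"wx":0,"wy":0,"wz":0,"jaw":-1},
    {"tx":1,"ty":1,"tz":0,"wx":0,"wy":0,"wz":0,"jaw":-1},
  ],
)

```text
time: 0.77
tcp_pos: [0.4236, -0.3752, 0.2483]
ee_rot: [[0.985, -0.17, 0.001], [-0.17, -0.985, 0.005], [0.0, -0.005, -1.0]]
contact_force: [1.2, -0.6, 0.8]
gripper_width: 0.0002
```

>>> drive_tool(
  moves=[
    {"tx":0.5,"ty":0.5,"tz":-0.2,"wx":0,"wy":0,"wz":0,"jaw":-1},
    {"tx":1,"ty":1,"tz":-0.4,"wx":0,"wy":0,"wz":0,"jaw":-1},
    {"tx":1,"ty":1,"tz":-0.4,"wx":0,"wy":0,"wz":0,"jaw":-1},
  ],
)

```text
time: 1.02
tcp_pos: [0.5048, -0.293, 0.2155]
ee_rot: [[0.985, -0.17, 0.001], [-0.17, -0.985, 0.006], [0.0, -0.006, -1.0]]
contact_force: [0.2, -0.7, -0.3]
gripper_width: -0.0001
```

>>> drive_tool(
  moves=[
    {"tx":0.5,"ty":0.5,"tz":-0.4,"wx":0,"wy":0,"wz":0,"jaw":-1},
    {"tx":0.9,"ty":0.9,"tz":-0.8,"wx":0,"wy":0,"wz":0,"jaw":-1},
    {"tx":0.9,"ty":0.9,"tz":-0.8,"wx":0,"wy":0,"wz":0,"jaw":-1},
  ],
)

```text
time: 1.27
tcp_pos: [0.5779, -0.2192, 0.1504]
ee_rot: [[0.986, -0.169, 0.001], [-0.169, -0.986, 0.006], [0.0, -0.006, -1.0]]
contact_force: [0.0, -0.4, 0.7]
gripper_width: 0.0001
```

>>> drive_tool(
  moves=[
    {"tx":0.15,"ty":0.07,"tz":-0.4,"wx":0,"wy":0,"wz":0,"jaw":-1},
    {"tx":0.15,"ty":0.07,"tz":-0.8,"wx":0,"wy":0,"wz":0,"jaw":-1},
    {"tx":0.15,"ty":0.07,"tz":-0.8,"wx":0,"wy":0,"wz":0,"jaw":-1},
  ],
)

```text
time: 1.52
tcp_pos: [0.5856, -0.2101, 0.0778]
ee_rot: [[0.986, -0.167, -0.01], [-0.167, -0.986, 0.011], [-0.012, -0.009, -1.0]]
contact_force: [-2.0, 0.7, -2.0]
gripper_width: -0.0002
```

```bash
python3 - <<'E'
from h import *
o=robot.observe();print(o["tcp_pos"],o["contact_force"])
im=imaging.snapshot("scene")[:,:,::-1]
cv2.imwrite("pics/s1.png",cv2.resize(im[100:230,80:260],None,fx=4.2,fy=4.2,interpolation=cv2.INTER_CUBIC))
E
```

```text
[ 0.58557458 -0.21010344  0.0778015 ] [-1.98917757  0.66504323 -2.03680509]
```

View pics/s1.png

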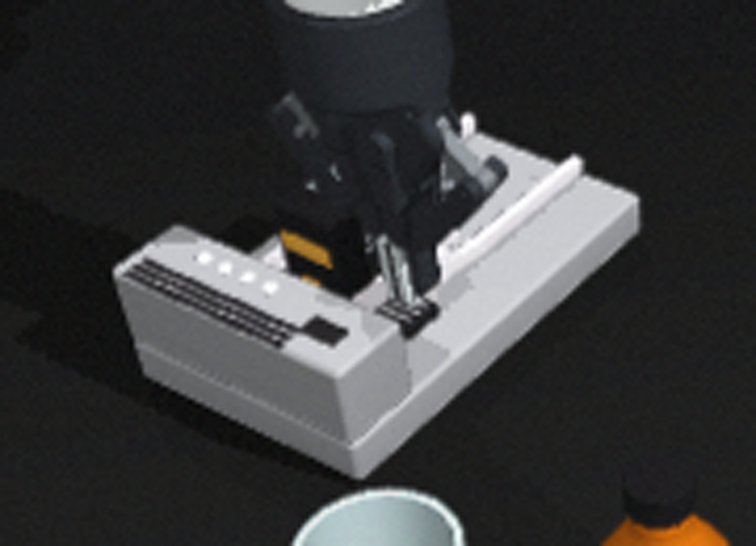

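The closed fingertips stand just above the ribbed pad (crop ~(405,305)), and the pack is still at home beside them. I'll let the arm settle.

>>> drive_tool(
  moves=[
    {"tx":0.03,"ty":-0.03,"tz":0,"wx":0,"wy":0,"wz":0,"jaw":-1},
    {"tx":0.03,"ty":-0.03,"tz":0,"wx":0,"wy":0,"wz":0,"jaw":-1},
  ],
)

```text
time: 1.73
tcp_pos: [0.5893, -0.2149, 0.083]
ee_rot: [[0.986, -0.169, -0.007], [-0.169, -0.986, 0.009], [-0.008, -0.008, -1.0]]
contact_force: [-0.5, -0.5, 0.5]
gripper_width: 0.0002
```

>>> drive_tool(
  moves=[
    {"tx":0,"ty":0.01,"tz":-0.05,"wx":-0.003,"wy":-0.002,"wz":0,"jaw":-1},
    {"tx":0,"ty":0.01,"tz":-0.1,"wx":-0.003,"wy":-0.002,"wz":0,"jaw":-1},
    {"tx":0,"ty":0.01,"tz":-0.1,"wx":-0.003,"wy":-0.002,"wz":0,"jaw":-1},
  ],
)

```text
time: 1.98
tcp_pos: [0.5894, -0.2146, 0.0757]
ee_rot: [[0.985, -0.17, 0.001], [-0.17, -0.985, -0.001], [0.001, 0.001, -1.0]]
contact_force: [1.0, -0.0, -0.3]
gripper_width: 0.0002
```

>>> drive_tool(
  moves=[
    {"tx":0,"ty":0,"tz":-0.025,"wx":0,"wy":0,"wz":0,"jaw":-1},
    {"tx":0,"ty":0,"tz":-0.05,"wx":0,"wy":0,"wz":0,"jaw":-1},
    {"tx":0,"ty":0,"tz":-0.05,"wx":0,"wy":0,"wz":0,"jaw":-1},
  ],
)

```text
time: 2.23
tcp_pos: [0.5893, -0.2146, 0.0715]
ee_rot: [[0.985, -0.17, 0.001], [-0.17, -0.985, -0.001], [0.001, 0.001, -1.0]]
contact_force: [-0.3, 0.0, -0.2]
gripper_width: 0.0003
```

>>> drive_tool(
  moves=[
    {"tx":0,"ty":0,"tz":-0.02,"wx":0,"wy":0,"wz":0,"jaw":-1},
    {"tx":0,"ty":0,"tz":-0.04,"wx":0,"wy":0,"wz":0,"jaw":-1},
    {"tx":0,"ty":0,"tz":-0.04,"wx":0,"wy":0,"wz":0,"jaw":-1},
  ],
)

```text
time: 2.48
tcp_pos: [0.5894, -0.2147, 0.0684]
ee_rot: [[0.985, -0.17, 0.001], [-0.17, -0.985, -0.001], [0.001, 0.001, -1.0]]
contact_force: [-1.0, 0.7, 2.7]
gripper_width: -0.0002
```

>>> drive_tool(
  moves=[
    {"tx":0,"ty":0,"tz":-0.015,"wx":0,"wy":0,"wz":0,"jaw":-1},
    {"tx":0,"ty":0,"tz":-0.03,"wx":0,"wy":0,"wz":0,"jaw":-1},
    {"tx":0,"ty":0,"tz":-0.03,"wx":0,"wy":0,"wz":0,"jaw":-1},
  ],
)

```text
time: 2.73
tcp_pos: [0.5895, -0.2147, 0.0661]
ee_rot: [[0.985, -0.17, 0.001], [-0.17, -0.985, -0.001], [0.001, 0.001, -1.0]]
contact_force: [-1.6, 0.5, 4.2]
gripper_width: 0.0001
```

>>> drive_tool(
  moves=[
    {"tx":0,"ty":0,"tz":-0.015,"wx":0,"wy":0,"wz":0,"jaw":-1},
    {"tx":0,"ty":0,"tz":-0.03,"wx":0,"wy":0,"wz":0,"jaw":-1},
    {"tx":0,"ty":0,"tz":-0.035,"wx":0,"wy":0,"wz":0,"jaw":-1},
    {"tx":0,"ty":0,"tz":-0.04,"wx":0,"wy":0,"wz":0,"jaw":-1},
  ],
)

```text
time: 3.07
tcp_pos: [0.5897, -0.2147, 0.0634]
ee_rot: [[0.985, -0.17, 0.002], [-0.17, -0.985, -0.001], [0.002, 0.001, -1.0]]
contact_force: [-4.2, 1.7, 9.3]
gripper_width: 0.0001
```

>>> drive_tool(
  moves=[
    {"tx":0,"ty":0,"tz":-0.01,"wx":0,"wy":0,"wz":0,"jaw":-1},
    {"tx":0,"ty":0,"tz":-0.015,"wx":0,"wy":0,"wz":0,"jaw":-1},
    {"tx":0,"ty":0,"tz":-0.015,"wx":0,"wy":0,"wz":0,"jaw":-1},
    {"tx":0,"ty":0,"tz":-0.015,"wx":0,"wy":0,"wz":0,"jaw":-1},
    {"tx":0,"ty":0,"tz":-0.015,"wx":0,"wy":0,"wz":0,"jaw":-1},
  ],
)

```text
time: 3.48
tcp_pos: [0.5898, -0.2147, 0.0633]
ee_rot: [[0.986, -0.17, 0.002], [-0.17, -0.986, -0.001], [0.002, 0.001, -1.0]]
contact_force: [-5.7, 2.9, 13.5]
gripper_width: -0.0003
```

```bash
python3 - <<'E'
from h import *
im=imaging.snapshot("scene")[:,:,::-1]
cv2.imwrite("pics/s2.png",cv2.resize(im[100:230,80:260],None,fx=4.2,fy=4.2,interpolation=cv2.INTER_CUBIC))
E
```

```text
(no output)
```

View pics/s2.png

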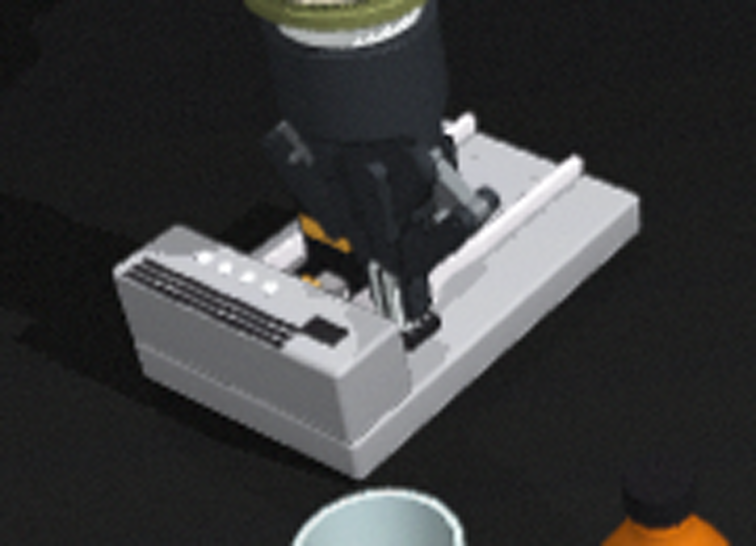

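The pack has sprung back: its gold contacts moved from crop (300,245) to (325,235), away from the head, and the pad is down. I'll rise and open the jaws.

>>> drive_tool(
  moves=[
    {"tx":0,"ty":0,"tz":0.2,"wx":0,"wy":0,"wz":0,"jaw":-1},
    {"tx":0,"ty":0,"tz":0.6,"wx":0,"wy":0,"wz":0,"jaw":-1},
    {"tx":-0.3,"ty":-0.2,"tz":1,"wx":0,"wy":0,"wz":0,"jaw":0},
    {"tx":-0.72,"ty":-0.54,"tz":1,"wx":0,"wy":0,"wz":0,"jaw":1},
    {"tx":-0.72,"ty":-0.54,"tz":1,"wx":0,"wy":0,"wz":0,"jaw":1},
  ],
)

```text
time: 3.95
tcp_pos: [0.5301, -0.2619, 0.1456]
ee_rot: [[0.985, -0.171, 0.003], [-0.171, -0.985, -0.005], [0.004, 0.005, -1.0]]
contact_force: [-0.2, 0.1, -0.9]
gripper_width: 0.0356
```

```bash
python3 - <<'E'
from h import *
im=imaging.snapshot("scene")[:,:,::-1]
cv2.imwrite("pics/s3.png",cv2.resize(im[70:220,80:260],None,fx=4,fy=4,interpolation=cv2.INTER_CUBIC))
E
```

```text
(no output)
```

View pics/s3.png

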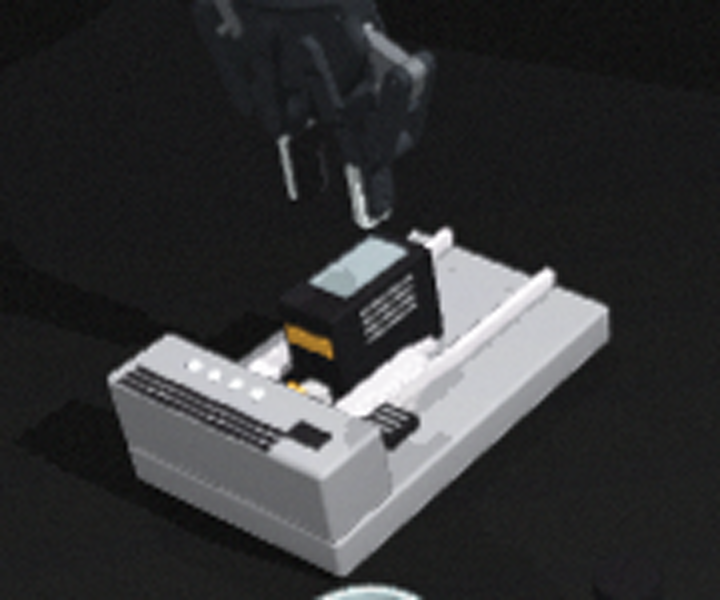

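The pack's top front edge is at crop (282,300)-(335,318) and its rear right corner at ~(435,245). I'll compute its position.

```bash
python3 - <<'E'
from h import *
im=cv2.imread("pics/s3.png")
th=np.radians(-9.63);R=np.array([[np.cos(th),-np.sin(th)],[np.sin(th),np.cos(th)]])
for x,y in((282,300),(335,318),(436,246)):
    w=ray("scene",80+x/4-.38,70+y/4-.38,.09); print(w, (R.T@(w[:2]-[.5393,-.2597])*1000).round(1))
E
```

```text
[ 0.56741294 -0.28283403  0.09      ] [ 31.6 -18.1]
[ 0.57035982 -0.24942843  0.09      ] [28.9 15.3]
[ 0.49433296 -0.23314719  0.09      ] [-48.8  18.7]
```

>>> drive_tool(
  moves=[
    {"tx":0.016,"ty":0.044,"tz":0,"wx":0.0016,"wy":0.001,"wz":0.001,"jaw":1},
    {"tx":0.016,"ty":0.044,"tz":0,"wx":0.0016,"wy":0.001,"wz":0.001,"jaw":1},
    {"tx":0.016,"ty":0.044,"tz":0,"wx":0.0016,"wy":0.001,"wz":0.001,"jaw":1},
    {"tx":0.016,"ty":0.044,"tz":0,"wx":0.0016,"wy":0.001,"wz":0.001,"jaw":1},
  ],
)

```text
time: 4.33
tcp_pos: [0.5323, -0.256, 0.1434]
ee_rot: [[0.986, -0.168, -0.002], [-0.168, -0.986, 0.003], [-0.002, -0.002, -1.0]]
contact_force: [0.2, -0.1, -0.8]
gripper_width: 0.0852
```

>>> drive_tool(
  moves=[
    {"tx":-0.01,"ty":-0.03,"tz":-0.2,"wx":-0.001,"wy":-0.001,"wz":0,"jaw":1},
    {"tx":-0.01,"ty":-0.03,"tz":-0.45,"wx":-0.001,"wy":-0.001,"wz":0,"jaw":1},
    {"tx":-0.01,"ty":-0.03,"tz":-0.65,"wx":-0.001,"wy":-0.001,"wz":0,"jaw":1},
    {"tx":-0.01,"ty":-0.03,"tz":-0.65,"wx":-0.001,"wy":-0.001,"wz":0,"jaw":1},
    {"tx":-0.01,"ty":-0.03,"tz":-0.65,"wx":-0.001,"wy":-0.001,"wz":0,"jaw":1},
  ],
)

```text
time: 4.75
tcp_pos: [0.5309, -0.2573, 0.0901]
ee_rot: [[0.986, -0.167, -0.001], [-0.167, -0.986, 0.001], [-0.001, -0.001, -1.0]]
contact_force: [1.0, 0.7, -0.4]
gripper_width: 0.0853
```

>>> drive_tool(
  moves=[
    {"tx":0.0,"ty":-0.012,"tz":-0.1,"wx":0,"wy":0,"wz":0,"jaw":1},
    {"tx":0.0,"ty":-0.012,"tz":-0.22,"wx":0,"wy":0,"wz":0,"jaw":1},
    {"tx":0.0,"ty":-0.012,"tz":-0.22,"wx":0,"wy":0,"wz":0,"jaw":1},
    {"tx":0.0,"ty":-0.012,"tz":-0.22,"wx":0,"wy":0,"wz":0,"jaw":1},
  ],
)

```text
time: 5.08
tcp_pos: [0.5305, -0.258, 0.0719]
ee_rot: [[0.986, -0.167, -0.002], [-0.167, -0.986, 0.002], [-0.002, -0.001, -1.0]]
contact_force: [0.5, -0.0, 0.4]
gripper_width: 0.0853
```

>>> drive_tool(
  moves=[
    {"tx":0,"ty":0,"tz":0,"wx":0,"wy":0,"wz":0,"jaw":0.05},
    {"tx":0,"ty":0,"tz":0,"wx":0,"wy":0,"wz":0,"jaw":0.05},
    {"tx":0,"ty":0,"tz":0,"wx":0,"wy":0,"wz":0,"jaw":0.05},
    {"tx":0,"ty":0,"tz":0,"wx":0,"wy":0,"wz":0,"jaw":0.05},
  ],
)

```text
time: 5.42
tcp_pos: [0.5308, -0.2582, 0.0723]
ee_rot: [[0.986, -0.168, -0.001], [-0.167, -0.986, 0.001], [-0.002, -0.001, -1.0]]
contact_force: [-0.5, -0.3, 0.6]
gripper_width: 0.0447
```

Jaws at 44.7 mm. I'll close gently onto the pack.

>>> drive_tool(
  moves=[
    {"tx":0,"ty":0,"tz":0,"wx":0,"wy":0,"wz":0,"jaw":-0.03},
    {"tx":0,"ty":0,"tz":0,"wx":0,"wy":0,"wz":0,"jaw":-0.1},
    {"tx":0,"ty":0,"tz":0,"wx":0,"wy":0,"wz":0,"jaw":-0.2},
    {"tx":0,"ty":0,"tz":0,"wx":0,"wy":0,"wz":0,"jaw":-0.4},
  ],
)

```text
time: 5.75
tcp_pos: [0.531, -0.2583, 0.0728]
ee_rot: [[0.986, -0.167, -0.001], [-0.167, -0.986, 0.001], [-0.001, -0.001, -1.0]]
contact_force: [-0.6, 0.5, 3.0]
gripper_width: 0.0393
```

>>> drive_tool(
  moves=[
    {"tx":0,"ty":0,"tz":0,"wx":0,"wy":0,"wz":0,"jaw":-0.6},
    {"tx":0,"ty":0,"tz":0,"wx":0,"wy":0,"wz":0,"jaw":-1},
  ],
)

```text
time: 5.92
tcp_pos: [0.5309, -0.2583, 0.0728]
ee_rot: [[0.986, -0.167, -0.001], [-0.167, -0.986, 0.001], [-0.001, -0.001, -1.0]]
contact_force: [-0.2, 0.1, 1.6]
gripper_width: 0.0394
```

The pack is gripped (39.4 mm) with low force. I'll draw it back along the rail, starting with a short step.

>>> drive_tool(
  moves=[
    {"tx":-0.06,"ty":0.01,"tz":0,"wx":0,"wy":0,"wz":0,"jaw":-1},
    {"tx":-0.12,"ty":0.02,"tz":0,"wx":0,"wy":0,"wz":0,"jaw":-1},
    {"tx":-0.18,"ty":0.03,"tz":0,"wx":0,"wy":0,"wz":0,"jaw":-1},
  ],
)

```text
time: 6.17
tcp_pos: [0.5163, -0.2558, 0.0729]
ee_rot: [[0.986, -0.167, -0.0], [-0.167, -0.986, 0.001], [-0.001, -0.001, -1.0]]
contact_force: [1.3, -0.0, 0.5]
gripper_width: 0.039
```

>>> drive_tool(
  moves=[
    {"tx":-0.1,"ty":0.017,"tz":0,"wx":0,"wy":0,"wz":0,"jaw":-1},
    {"tx":-0.2,"ty":0.034,"tz":0,"wx":0,"wy":0,"wz":0,"jaw":-1},
    {"tx":-0.3,"ty":0.051,"tz":0,"wx":0,"wy":0,"wz":0,"jaw":-1},
  ],
)

```text
time: 6.42
tcp_pos: [0.4911, -0.2515, 0.0727]
ee_rot: [[0.986, -0.167, -0.001], [-0.167, -0.986, 0.001], [-0.001, -0.001, -1.0]]
contact_force: [1.9, -0.4, 0.7]
gripper_width: 0.0398
```

>>> drive_tool(
  moves=[
    {"tx":-0.1,"ty":0.017,"tz":0,"wx":0,"wy":0,"wz":0,"jaw":-1},
    {"tx":-0.2,"ty":0.034,"tz":0,"wx":0,"wy":0,"wz":0,"jaw":-1},
    {"tx":-0.3,"ty":0.051,"tz":0,"wx":0,"wy":0,"wz":0,"jaw":-1},
    {"tx":-0.3,"ty":0.051,"tz":0,"wx":0,"wy":0,"wz":0,"jaw":-1},
  ],
)

```text
time: 6.75
tcp_pos: [0.4654, -0.2472, 0.0727]
ee_rot: [[0.986, -0.168, -0.002], [-0.168, -0.986, 0.001], [-0.002, -0.001, -1.0]]
contact_force: [-1.9, 0.5, 0.5]
gripper_width: 0.0392
```

```bash
python3 - <<'E'
from h import *
im=imaging.snapshot("scene")[:,:,::-1]
cv2.imwrite("pics/s4.png",cv2.resize(im[70:220,80:260],None,fx=4,fy=4,interpolation=cv2.INTER_CUBIC))
E
```

```text
(no output)
```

View pics/s4.png

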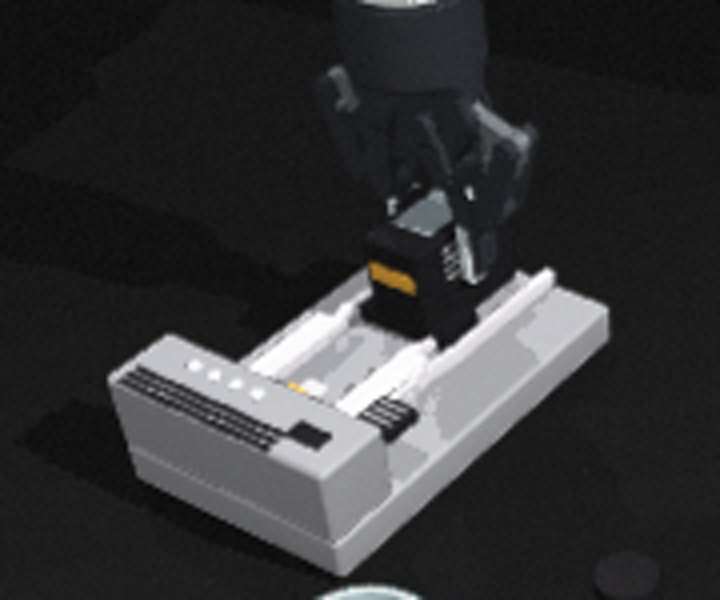

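The pack is on the landing, clear of the lips, and the charger's pad is up again. I'll lift it straight up.

>>> drive_tool(
  moves=[
    {"tx":0,"ty":0,"tz":0.15,"wx":0.0003,"wy":-0.0005,"wz":0,"jaw":-1},
    {"tx":0,"ty":0,"tz":0.4,"wx":0.0003,"wy":-0.0005,"wz":0,"jaw":-1},
    {"tx":0,"ty":0,"tz":0.7,"wx":0.0003,"wy":-0.0005,"wz":0,"jaw":-1},
    {"tx":0,"ty":0,"tz":1,"wx":0.0003,"wy":-0.0005,"wz":0,"jaw":-1},
  ],
)

```text
time: 7.13
tcp_pos: [0.4652, -0.2468, 0.1532]
ee_rot: [[0.986, -0.168, -0.002], [-0.168, -0.986, 0.004], [-0.003, -0.003, -1.0]]
contact_force: [0.2, -0.4, -3.0]
gripper_width: 0.0395
```

```bash
python3 - <<'E'
from h import *
print(ray("top",280,150,.14), ray("top",280,170,.03),"screwdriver",ray("top",270,332,.01),ray("top",279,243,.01))
o=robot.observe();print(o["joint_positions"].round(1))
E
```

```text
[ 0.723632   -0.00890549  0.14      ] [ 0.71256701 -0.00994464  0.03      ] screwdriver [0.35827471 0.01839906 0.01      ] [ 0.5497739  -0.00472623  0.01      ]
[-3.360e+01  2.000e-01  1.032e+02  1.000e-01  7.680e+01  6.600e+01]
```

>>> drive_tool(
  moves=[
    {"tx":0.05,"ty":0.4,"tz":0.05,"wx":0,"wy":0,"wz":0.02,"jaw":-1},
    {"tx":0.1,"ty":0.8,"tz":0.05,"wx":0,"wy":0,"wz":0.04,"jaw":-1},
    {"tx":0.1,"ty":1,"tz":0.05,"wx":0,"wy":0,"wz":0.05,"jaw":-1},
  ],
)

```text
time: 7.38
tcp_pos: [0.4738, -0.1645, 0.1585]
ee_rot: [[1.0, -0.008, -0.002], [-0.008, -1.0, 0.004], [-0.002, -0.004, -1.0]]
contact_force: [-0.4, 0.2, -3.9]
gripper_width: 0.0395
```

>>> drive_tool(
  moves=[
    {"tx":0.05,"ty":0.4,"tz":0,"wx":0,"wy":0,"wz":0.015,"jaw":-1},
    {"tx":0.1,"ty":0.8,"tz":0,"wx":0,"wy":0,"wz":0.03,"jaw":-1},
    {"tx":0.1,"ty":1,"tz":0,"wx":0,"wy":0,"wz":0.035,"jaw":-1},
  ],
)

```text
time: 7.63
tcp_pos: [0.4819, -0.0814, 0.1589]
ee_rot: [[0.994, 0.106, -0.002], [0.106, -0.994, 0.005], [-0.002, -0.006, -1.0]]
contact_force: [-0.3, 0.1, -1.6]
gripper_width: 0.0398
```

>>> drive_tool(
  moves=[
    {"tx":0.02,"ty":0.4,"tz":0,"wx":0,"wy":0,"wz":0,"jaw":-1},
    {"tx":0.04,"ty":0.8,"tz":0,"wx":0,"wy":0,"wz":0,"jaw":-1},
    {"tx":0.04,"ty":1,"tz":0,"wx":0,"wy":0,"wz":0,"jaw":-1},
  ],
)

```text
time: 7.88
tcp_pos: [0.4848, 0.0017, 0.1594]
ee_rot: [[0.994, 0.107, -0.003], [0.107, -0.994, 0.007], [-0.002, -0.007, -1.0]]
contact_force: [-0.2, -0.2, -2.9]
gripper_width: 0.039
```

>>> drive_tool(
  moves=[
    {"tx":0.02,"ty":0.4,"tz":0,"wx":0,"wy":0,"wz":0,"jaw":-1},
    {"tx":0.04,"ty":0.8,"tz":0,"wx":0,"wy":0,"wz":0,"jaw":-1},
    {"tx":0.04,"ty":1,"tz":0,"wx":0,"wy":0,"wz":0,"jaw":-1},
  ],
)

```text
time: 8.13
tcp_pos: [0.4877, 0.0849, 0.1598]
ee_rot: [[0.994, 0.109, -0.003], [0.109, -0.994, 0.008], [-0.002, -0.009, -1.0]]
contact_force: [-0.4, 0.1, -3.4]
gripper_width: 0.0394
```

>>> drive_tool(
  moves=[
    {"tx":0.0,"ty":0.4,"tz":0,"wx":0,"wy":0,"wz":0,"jaw":-1},
    {"tx":0.0,"ty":0.8,"tz":0,"wx":0,"wy":0,"wz":0,"jaw":-1},
    {"tx":0.0,"ty":1,"tz":0,"wx":0,"wy":0,"wz":0,"jaw":-1},
  ],
)

```text
time: 8.38
tcp_pos: [0.4871, 0.1681, 0.1603]
ee_rot: [[0.994, 0.11, -0.003], [0.11, -0.994, 0.01], [-0.002, -0.01, -1.0]]
contact_force: [0.9, -0.1, -2.0]
gripper_width: 0.0391
```

>>> drive_tool(
  moves=[
    {"tx":-0.01,"ty":0.35,"tz":0,"wx":-0.003,"wy":-0.001,"wz":-0.004,"jaw":-1},
    {"tx":-0.01,"ty":0.65,"tz":0,"wx":-0.003,"wy":-0.001,"wz":-0.004,"jaw":-1},
    {"tx":-0.01,"ty":0.87,"tz":0,"wx":-0.003,"wy":-0.001,"wz":-0.004,"jaw":-1},
    {"tx":-0.01,"ty":0.87,"tz":0,"wx":-0.003,"wy":-0.001,"wz":-0.004,"jaw":-1},
  ],
)

```text
time: 8.72
tcp_pos: [0.4857, 0.2409, 0.1606]
ee_rot: [[0.995, 0.101, -0.001], [0.101, -0.995, 0.002], [-0.001, -0.002, -1.0]]
contact_force: [-0.4, 0.1, -1.1]
gripper_width: 0.0393
```

>>> drive_tool(
  moves=[
    {"tx":0,"ty":0,"tz":-0.1,"wx":0,"wy":0,"wz":0,"jaw":-1},
    {"tx":0,"ty":0,"tz":-0.3,"wx":0,"wy":0,"wz":0,"jaw":-1},
    {"tx":0,"ty":0,"tz":-0.5,"wx":0,"wy":0,"wz":0,"jaw":-1},
    {"tx":0,"ty":0,"tz":-0.5,"wx":0,"wy":0,"wz":0,"jaw":-1},
    {"tx":0,"ty":0,"tz":-0.5,"wx":0,"wy":0,"wz":0,"jaw":-1},
  ],
)

```text
time: 9.13
tcp_pos: [0.4846, 0.2397, 0.1192]
ee_rot: [[0.995, 0.1, -0.004], [0.1, -0.995, 0.0], [-0.004, -0.001, -1.0]]
contact_force: [-0.7, 0.3, -2.9]
gripper_width: 0.0394
```

```bash
python3 - <<'E'
from h import *
print(robot.observe()["ee_rot"])
im=imaging.snapshot("scene")[:,:,::-1]
cv2.imwrite("pics/s5.png",cv2.resize(im[110:260,345:525],None,fx=4,fy=4,interpolation=cv2.INTER_CUBIC))
im=imaging.snapshot("top")[:,:,::-1]
cv2.imwrite("pics/t5.png",cv2.resize(im[175:325,85:235],None,fx=4,fy=4,interpolation=cv2.INTER_CUBIC))
E
```

```text
[[ 9.94999098e-01  9.98025292e-02 -4.03106576e-03]
 [ 9.98042574e-02 -9.95007064e-01  2.29352675e-04]
 [-3.98804893e-03 -6.30523229e-04 -9.99991849e-01]]
```

View pics/s5.png

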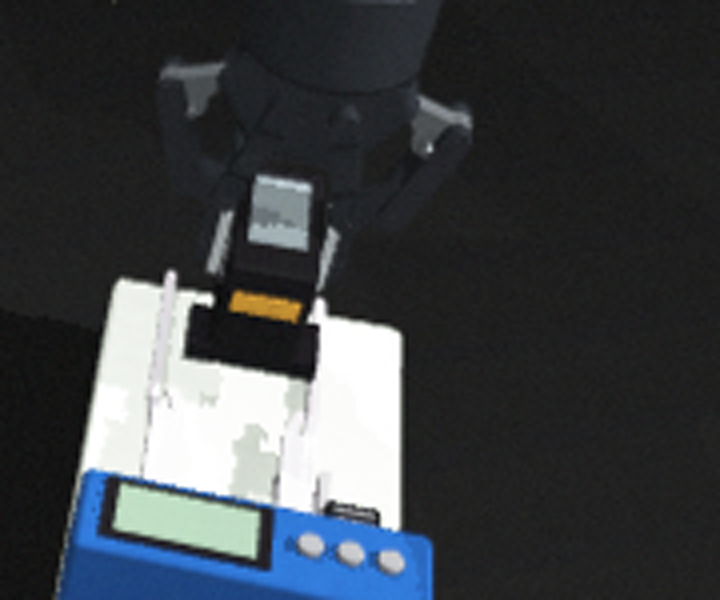

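View pics/t5.png

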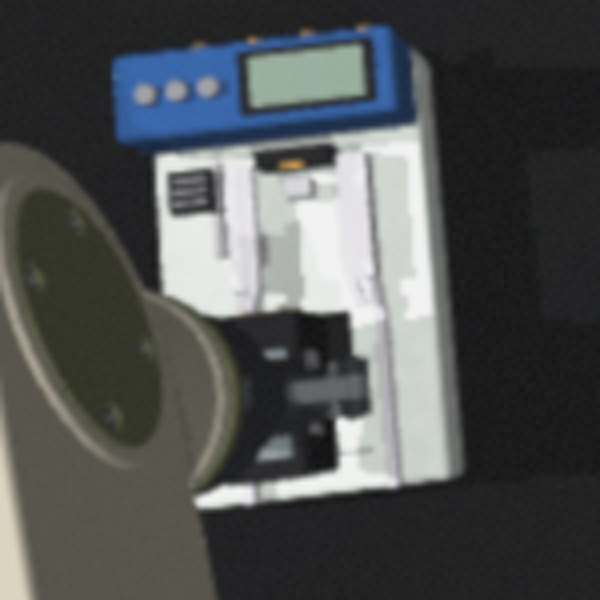

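The pack hangs over the landing. Its ears' lower front edge is at crop (185,358)-(315,380), about 31 mm above the floor. I'll check its offset in hand.

```bash
python3 - <<'E'
from h import *
o=robot.observe();print(o["time"],o["tcp_pos"])
th=np.radians(5.6);R=np.array([[np.cos(th),-np.sin(th)],[np.sin(th),np.cos(th)]])
T=[.5558,.2463]
for x,y in((185,358),(315,381)):
    w=ray("scene",345+x/4-.38,110+y/4-.38,.0765); print(w, (R.T@(w[:2]-T)*1000).round(1))
print("tcp in meter",R.T@(o["tcp_pos"][:2]-T)*1000)
E
```

```text
9.2333 [0.48613951 0.24044627 0.12131996]
[0.5283032  0.21499697 0.0765    ] [-30.4 -28.5]
[0.52104835 0.27450184 0.0765    ] [-31.8  31.5]
tcp in meter [-69.89925378   0.97188386]
```

>>> drive_tool(
  moves=[
    {"tx":0,"ty":-0.013,"tz":-0.15,"wx":0,"wy":-0.001,"wz":-0.0005,"jaw":-1},
    {"tx":0,"ty":-0.013,"tz":-0.3,"wx":0,"wy":-0.001,"wz":-0.0005,"jaw":-1},
    {"tx":0,"ty":-0.013,"tz":-0.37,"wx":0,"wy":-0.001,"wz":-0.0005,"jaw":-1},
    {"tx":0,"ty":-0.013,"tz":-0.37,"wx":0,"wy":-0.001,"wz":-0.0005,"jaw":-1},
    {"tx":0,"ty":-0.013,"tz":-0.37,"wx":0,"wy":-0.001,"wz":-0.0005,"jaw":-1},
  ],
)

```text
time: 9.65
tcp_pos: [0.4858, 0.2393, 0.0914]
ee_rot: [[0.995, 0.098, 0.002], [0.098, -0.995, 0.001], [0.002, -0.001, -1.0]]
contact_force: [-0.4, 0.5, -2.9]
gripper_width: 0.0394
```

>>> drive_tool(
  moves=[
    {"tx":0,"ty":0,"tz":-0.02,"wx":0,"wy":0.0005,"wz":0,"jaw":-1},
    {"tx":0,"ty":0,"tz":-0.035,"wx":0,"wy":0.0005,"wz":0,"jaw":-1},
    {"tx":0,"ty":0,"tz":-0.035,"wx":0,"wy":0.0005,"wz":0,"jaw":-1},
  ],
)

```text
time: 9.9
tcp_pos: [0.4859, 0.2393, 0.0888]
ee_rot: [[0.995, 0.098, 0.001], [0.098, -0.995, 0.002], [0.001, -0.001, -1.0]]
contact_force: [-0.9, -0.3, -2.5]
gripper_width: 0.0392
```

>>> drive_tool(
  moves=[
    {"tx":0,"ty":0,"tz":-0.01,"wx":0,"wy":0,"wz":0,"jaw":-1},
    {"tx":0,"ty":0,"tz":-0.017,"wx":0,"wy":0,"wz":0,"jaw":-1},
    {"tx":0,"ty":0,"tz":-0.017,"wx":0,"wy":0,"wz":0,"jaw":-1},
  ],
)

```text
time: 10.15
tcp_pos: [0.4862, 0.2394, 0.0878]
ee_rot: [[0.995, 0.098, 0.001], [0.098, -0.995, 0.002], [0.001, -0.002, -1.0]]
contact_force: [0.2, -0.5, -0.8]
gripper_width: 0.0392
```

Touchdown: the supported weight dropped to about 0.8 N, and the TCP is on the meter's middle line (y ≈ 0). I'll slide in along +x.

>>> drive_tool(
  moves=[
    {"tx":0.08,"ty":0.008,"tz":0,"wx":0,"wy":0,"wz":0,"jaw":-1},
    {"tx":0.16,"ty":0.016,"tz":0,"wx":0,"wy":0,"wz":0,"jaw":-1},
    {"tx":0.24,"ty":0.024,"tz":0,"wx":0,"wy":0,"wz":0,"jaw":-1},
    {"tx":0.3,"ty":0.03,"tz":0,"wx":0,"wy":0,"wz":0,"jaw":-1},
  ],
)

```text
time: 10.48
tcp_pos: [0.5113, 0.2419, 0.0878]
ee_rot: [[0.995, 0.098, 0.002], [0.098, -0.995, 0.002], [0.002, -0.002, -1.0]]
contact_force: [-0.9, 0.0, -1.5]
gripper_width: 0.0391
```

>>> drive_tool(
  moves=[
    {"tx":0.05,"ty":0.005,"tz":0,"wx":0,"wy":0,"wz":0,"jaw":-1},
    {"tx":0.1,"ty":0.01,"tz":0,"wx":0,"wy":0,"wz":0,"jaw":-1},
    {"tx":0.15,"ty":0.015,"tz":0,"wx":0,"wy":0,"wz":0,"jaw":-1},
  ],
)

```text
time: 10.73
tcp_pos: [0.5234, 0.243, 0.0878]
ee_rot: [[0.995, 0.098, 0.0], [0.098, -0.995, 0.002], [0.001, -0.001, -1.0]]
contact_force: [-4.5, -1.7, 1.9]
gripper_width: 0.0394
```

>>> drive_tool(
  moves=[
    {"tx":0.05,"ty":0.005,"tz":0,"wx":0,"wy":0,"wz":0,"jaw":-1},
    {"tx":0.1,"ty":0.01,"tz":0,"wx":0,"wy":0,"wz":0,"jaw":-1},
    {"tx":0.15,"ty":0.015,"tz":0,"wx":0,"wy":0,"wz":0,"jaw":-1},
  ],
)

```text
time: 10.98
tcp_pos: [0.5359, 0.2443, 0.088]
ee_rot: [[0.995, 0.098, 0.001], [0.098, -0.995, 0.002], [0.001, -0.001, -1.0]]
contact_force: [-1.6, -0.5, 0.7]
gripper_width: 0.0392
```

>>> drive_tool(
  moves=[
    {"tx":0.05,"ty":0.005,"tz":0,"wx":0,"wy":0,"wz":0,"jaw":-1},
    {"tx":0.1,"ty":0.01,"tz":0,"wx":0,"wy":0,"wz":0,"jaw":-1},
    {"tx":0.15,"ty":0.015,"tz":0,"wx":0,"wy":0,"wz":0,"jaw":-1},
  ],
)

```text
time: 11.23
tcp_pos: [0.5484, 0.2455, 0.088]
ee_rot: [[0.995, 0.098, 0.001], [0.098, -0.995, 0.002], [0.001, -0.001, -1.0]]
contact_force: [-0.5, -0.6, 0.2]
gripper_width: 0.0392
```

Now at meter x ≈ -7.5. I'll take small steps towards the plunger and the click.

>>> drive_tool(
  moves=[
    {"tx":0.03,"ty":0.003,"tz":0,"wx":0,"wy":0,"wz":0,"jaw":-1},
    {"tx":0.06,"ty":0.006,"tz":0,"wx":0,"wy":0,"wz":0,"jaw":-1},
    {"tx":0.09,"ty":0.009,"tz":0,"wx":0,"wy":0,"wz":0,"jaw":-1},
  ],
)

```text
time: 11.48
tcp_pos: [0.5551, 0.2462, 0.0878]
ee_rot: [[0.995, 0.098, -0.001], [0.098, -0.995, 0.001], [-0.001, -0.001, -1.0]]
contact_force: [-5.3, -2.1, 3.3]
gripper_width: 0.0398
```

>>> drive_tool(
  moves=[
    {"tx":0.02,"ty":0.002,"tz":0,"wx":0,"wy":0,"wz":0,"jaw":-1},
    {"tx":0.04,"ty":0.004,"tz":0,"wx":0,"wy":0,"wz":0,"jaw":-1},
    {"tx":0.06,"ty":0.006,"tz":0,"wx":0,"wy":0,"wz":0,"jaw":-1},
  ],
)

```text
time: 11.73
tcp_pos: [0.5593, 0.2467, 0.0878]
ee_rot: [[0.995, 0.098, -0.002], [0.098, -0.995, 0.001], [-0.002, -0.001, -1.0]]
contact_force: [-6.4, -2.4, 4.1]
gripper_width: 0.0393
```

>>> drive_tool(
  moves=[
    {"tx":0.015,"ty":0.0015,"tz":0,"wx":0,"wy":0,"wz":0,"jaw":-1},
    {"tx":0.03,"ty":0.003,"tz":0,"wx":0,"wy":0,"wz":0,"jaw":-1},
    {"tx":0.04,"ty":0.004,"tz":0,"wx":0,"wy":0,"wz":0,"jaw":-1},
  ],
)

```text
time: 11.98
tcp_pos: [0.5618, 0.2469, 0.0878]
ee_rot: [[0.995, 0.099, -0.004], [0.099, -0.995, 0.001], [-0.004, -0.001, -1.0]]
contact_force: [-7.4, -2.0, 5.1]
gripper_width: 0.0395
```

>>> drive_tool(
  moves=[
    {"tx":0.015,"ty":0.0015,"tz":0,"wx":0,"wy":0,"wz":0,"jaw":-1},
    {"tx":0.03,"ty":0.003,"tz":0,"wx":0,"wy":0,"wz":0,"jaw":-1},
    {"tx":0.03,"ty":0.003,"tz":0,"wx":0,"wy":0,"wz":0,"jaw":-1},
  ],
)

```text
time: 12.23
tcp_pos: [0.5637, 0.2471, 0.0878]
ee_rot: [[0.995, 0.099, -0.006], [0.099, -0.995, 0.0], [-0.006, -0.001, -1.0]]
contact_force: [-6.6, -1.3, 3.8]
gripper_width: 0.0392
```

>>> drive_tool(
  moves=[
    {"tx":0.015,"ty":0.0015,"tz":0,"wx":0,"wy":-0.001,"wz":0,"jaw":-1},
    {"tx":0.03,"ty":0.003,"tz":0,"wx":0,"wy":-0.002,"wz":0,"jaw":-1},
    {"tx":0.03,"ty":0.003,"tz":0,"wx":0,"wy":-0.002,"wz":0,"jaw":-1},
  ],
)

```text
time: 12.48
tcp_pos: [0.5653, 0.2474, 0.0877]
ee_rot: [[0.995, 0.099, -0.002], [0.099, -0.995, -0.0], [-0.002, 0.0, -1.0]]
contact_force: [-6.5, -0.2, 3.6]
gripper_width: 0.0397
```

>>> drive_tool(
  moves=[
    {"tx":0.015,"ty":0.0015,"tz":0,"wx":0,"wy":0,"wz":0,"jaw":-1},
    {"tx":0.03,"ty":0.003,"tz":0,"wx":0,"wy":0,"wz":0,"jaw":-1},
    {"tx":0.03,"ty":0.003,"tz":0,"wx":0,"wy":0,"wz":0,"jaw":-1},
  ],
)

```text
time: 12.73
tcp_pos: [0.5665, 0.2475, 0.0877]
ee_rot: [[0.995, 0.099, -0.005], [0.099, -0.995, -0.001], [-0.005, 0.001, -1.0]]
contact_force: [-10.7, -1.9, 7.4]
gripper_width: 0.0393
```

The force reached 10.7 N at meter x ≈ +10.8. I'll look at the catch.

```bash
python3 - <<'E'
from h import *
print(robot.observe()["contact_force"],robot.observe()["tcp_pos"])
im=imaging.snapshot("scene")[:,:,::-1]
cv2.imwrite("pics/s6.png",cv2.resize(im[160:270,350:470],None,fx=5,fy=5,interpolation=cv2.INTER_CUBIC))
im0=cv2.imread("pics/scene0.png")[160:270,350:470]
cv2.imwrite("pics/s6b.png",np.hstack([cv2.resize(a[50:90,60:120],None,fx=6,fy=6,interpolation=cv2.INTER_CUBIC) for a in (im0,im[160:270,350:470])]))
E
```

```text
[-10.68347809  -1.86252731   7.41164701] [0.5664507  0.24753692 0.08768607]
```

View pics/s6.png

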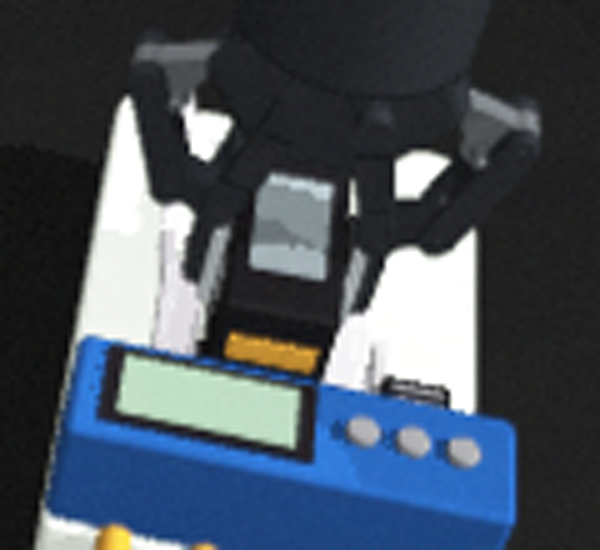

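View pics/s6b.png

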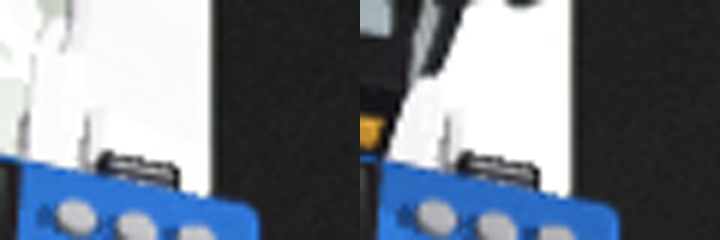

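The pad looks exactly as it did at the start: it is up, at crop ~(140,168) in both pictures, so the catch has clicked. I'll ease off 1.3 mm and open the jaws.

>>> drive_tool(
  moves=[
    {"tx":-0.016,"ty":-0.0016,"tz":0,"wx":0,"wy":-0.001,"wz":0,"jaw":-1},
    {"tx":-0.016,"ty":-0.0016,"tz":0,"wx":0,"wy":-0.001,"wz":0,"jaw":-1},
  ],
)

```text
time: 12.95
tcp_pos: [0.5647, 0.2473, 0.0877]
ee_rot: [[0.995, 0.099, -0.002], [0.099, -0.995, -0.001], [-0.002, 0.001, -1.0]]
contact_force: [-5.5, -1.1, 3.5]
gripper_width: 0.0393
```

>>> drive_tool(
  moves=[
    {"tx":0,"ty":0,"tz":0,"wx":0,"wy":0,"wz":0,"jaw":0.1},
    {"tx":0,"ty":0,"tz":0,"wx":0,"wy":0,"wz":0,"jaw":0.4},
    {"tx":0,"ty":0,"tz":0,"wx":0,"wy":0,"wz":0,"jaw":0.6},
    {"tx":0,"ty":0,"tz":0,"wx":0,"wy":0,"wz":0,"jaw":0.6},
    {"tx":0,"ty":0,"tz":0,"wx":0,"wy":0,"wz":0,"jaw":0.6},
  ],
)

```text
time: 13.37
tcp_pos: [0.565, 0.2474, 0.0878]
ee_rot: [[0.995, 0.099, -0.002], [0.099, -0.995, -0.001], [-0.002, 0.001, -1.0]]
contact_force: [0.6, 0.6, -0.7]
gripper_width: 0.0681
```

>>> drive_tool(
  moves=[
    {"tx":0,"ty":0,"tz":0.15,"wx":0,"wy":0,"wz":0,"jaw":0.6},
    {"tx":0,"ty":0,"tz":0.4,"wx":0,"wy":0,"wz":0,"jaw":0.6},
    {"tx":0,"ty":0,"tz":0.7,"wx":0,"wy":0,"wz":0,"jaw":0.6},
    {"tx":0,"ty":0,"tz":1,"wx":0,"wy":0,"wz":0,"jaw":0.6},
  ],
)

```text
time: 13.7
tcp_pos: [0.5648, 0.2473, 0.1691]
ee_rot: [[0.995, 0.099, -0.002], [0.099, -0.995, -0.001], [-0.002, 0.001, -1.0]]
contact_force: [1.2, 0.6, 0.5]
gripper_width: 0.0682
```

>>> drive_tool(
  moves=[
    {"tx":-0.4,"ty":0,"tz":0.2,"wx":0,"wy":0,"wz":0,"jaw":0.6},
    {"tx":-0.8,"ty":0,"tz":0.5,"wx":0,"wy":0,"wz":0,"jaw":0.6},
    {"tx":-1,"ty":0,"tz":0.7,"wx":0,"wy":0,"wz":0,"jaw":0.6},
    {"tx":-1,"ty":0,"tz":0.7,"wx":0,"wy":0,"wz":0,"jaw":0.6},
  ],
)

```text
time: 14.03
tcp_pos: [0.4844, 0.2485, 0.231]
ee_rot: [[0.995, 0.1, 0.004], [0.1, -0.995, 0.002], [0.004, -0.001, -1.0]]
contact_force: [0.2, -0.1, 0.2]
gripper_width: 0.0682
```

>>> drive_tool(
  moves=[
    {"tx":-0.4,"ty":-0.4,"tz":0,"wx":0,"wy":0,"wz":0,"jaw":0.6},
    {"tx":-0.8,"ty":-0.8,"tz":0,"wx":0,"wy":0,"wz":0,"jaw":0.6},
    {"tx":-0.8,"ty":-1,"tz":0,"wx":0,"wy":0,"wz":0,"jaw":0.6},
    {"tx":-0.8,"ty":-1,"tz":0,"wx":0,"wy":0,"wz":0,"jaw":0.6},
    {"tx":-0.8,"ty":-1,"tz":0,"wx":0,"wy":0,"wz":0,"jaw":0.6},
  ],
)

```text
time: 14.45
tcp_pos: [0.4207, 0.1678, 0.2316]
ee_rot: [[0.995, 0.098, 0.005], [0.098, -0.995, 0.002], [0.006, -0.001, -1.0]]
contact_force: [0.8, -0.0, 0.0]
gripper_width: 0.0682
```

```bash
python3 - <<'E'
from h import *
S=imaging.snapshot("scene")[:,:,::-1];T=imaging.snapshot("top")[:,:,::-1]
cv2.imwrite("pics/s7.png",S);cv2.imwrite("pics/t7.png",T)
cv2.imwrite("pics/s7z.png",np.hstack([cv2.resize(S[160:270,350:470],None,fx=3.3,fy=3.3,interpolation=cv2.INTER_CUBIC),cv2.resize(T[175:285,105:225],None,fx=3.3,fy=3.3,interpolation=cv2.INTER_CUBIC)]))
E
```

```text
(no output)
```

View pics/s7z.png

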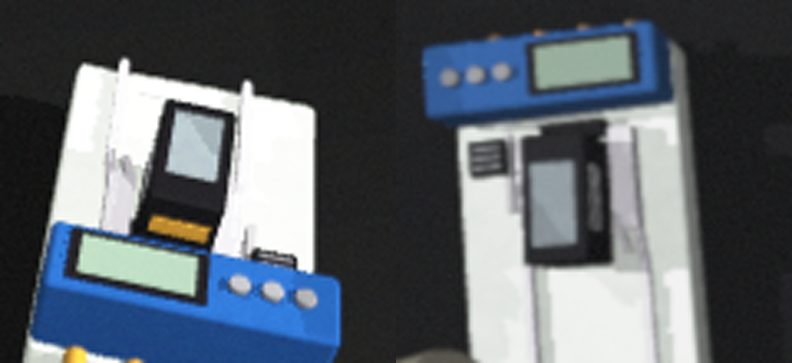

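View pics/s7.png

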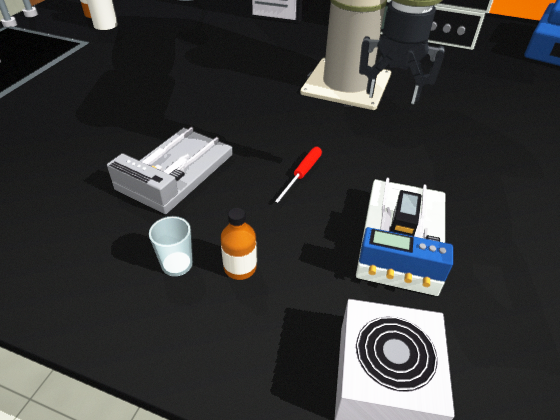

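The pack sits in the meter's rail, the pad is up, and the bystanders are unmoved at the same pixels as before. Last numeric check on the pack and pad.

```bash
python3 - <<'E'
from h import *
th=np.radians(5.6);R=np.array([[np.cos(th),-np.sin(th)],[np.sin(th),np.cos(th)]])
for x,y in((167,100),(234,114)):
    w=ray("scene",350+x/3.3-.35,160+y/3.3-.35,.105); print((R.T@(w[:2]-[.5558,.2463])*1000).round(1))
a=cv2.imread("pics/scene0.png");b=cv2.imread("pics/s7.png")
# pad shift by template match, scene
t=a[224:250,424:442]; r=cv2.matchTemplate(b[214:260,414:452],t,cv2.TM_CCOEFF_NORMED); print(cv2.minMaxLoc(r))
for n,(y0,y1,x0,x1) in dict(bottle=(205,280,215,262),beaker=(215,278,146,196),driver=(142,206,270,326)).items():
    print(n,cv2.minMaxLoc(cv2.matchTemplate(b[y0-8:y1+8,x0-8:x1+8],a[y0:y1,x0:x1],cv2.TM_CCOEFF_NORMED))[1::2])
print(robot.observe()["contact_force"])
E
```

```text
[-27.9 -16.7]
[-26.8  19.8]
(-0.03332999348640442, 0.995549201965332, (16, 0), (10, 10))
bottle (0.9994409680366516, (8, 8))
beaker (0.9994640946388245, (8, 8))
driver (0.9961462616920471, (8, 8))
[-1.10619797  0.40747466 -0.46728256]
```

```bash
python3 - <<'E'
from workcell import ticket
print(ticket.finish_job())
E
```

```text
the job is handed in; nothing more can be done
None
```

I pressed the charger's catch, and the pack sprang back about 16 mm. I then drew it onto the landing, lifted it across, and slid it into the meter's rail until the catch clicked and I felt about 11 N. After easing off 1.3 mm I opened the jaws, backed the arm well clear and handed the job in at about 14.5 s of the 64 s allowed. No verdict was reported.

Last checks:
- **Catch:** the meter's thumb pad is up, with no pixel shift from its starting picture.
- **Bystanders:** bottle, beaker and screwdriver show no pixel shift.
- **Pack along the rail:** the final picture put its origin at about 12.5 mm, while the arm's pose at release gave about 9 mm. They disagree by about 3 mm, but both are inside 0 to 18 mm.
- **Pack across the rail:** the picture put it about 1.5 mm off the middle line, within the 4 mm limit.
- **Forces:** the highest force I read was about 15 N, during the catch press, but I only read it at the end of each move.

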